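# Change over the funnel and stopper the filled can

### The arm

A 6-joint arm with a two-finger parallel gripper is mounted at the origin on the work surface. World frame = base frame: x ahead of the robot, y to its left, z up, the work surface at z = 0. Lengths are in m, angles in rad, forces in N, time in s.
With the tool pointing down it reaches from about 0.3 to 0.85 m from the base axis. Payload 5.4 kg.
Tool frame: the origin (TCP) lies between the finger pads; the fingertips stand 11 mm ahead of it and the grasp point (between the pads) lies 8 mm behind it; z points along the fingers, y is the line along which they close (so a half turn about z gives the same grasp; the last joint's range is limited). The gripper opens to 85 mm and grips with 20 to 120 N. Pads are 22 mm wide; open, the fingers measure 114 mm over their backs; the gripper's body (76 mm by 85 mm) begins 54 mm behind the grasp point. The pads swing forward as they close: fully open they stand 13 mm farther back than shut.
Start: joints at [1.076, 0.158, 1.597, -0, 1.386, -0.21], TCP at [0.162, 0.552, 0.242] pointing down, gripper open.
Joint ranges: [-2.91, 2.91], [-0.94, 2.29], [0.18, 2.7], [-1.29, 4.43], [0.17, 2.64], [-3, 3]. Speed limits (rad/s): [2.57, 2.57, 3.14, 3.14, 3.14, 3.14].

### API

Orientations are given as a rotation vector (axis times angle).
In Python, from rig import env gives the robot as it stands.
- The arm moves only by the tool advance, called after "Request:" by a JSON object that holds its "fn" and its "kwargs", one argument or row to a line. Schema: {"type":"object","properties":{"rows":{"type":"object","properties":{"sx":{"type":"array","items":{"type":"number"},"minItems":1,"maxItems":20},"sy":{"type":"array","items":{"type":"number"},"minItems":1,"maxItems":20},"sz":{"type":"array","items":{"type":"number"},"minItems":1,"maxItems":20},"drx":{"type":"array","items":{"type":"number"},"minItems":1,"maxItems":20},"dry":{"type":"array","items":{"type":"number"},"minItems":1,"maxItems":20},"drz":{"type":"array","items":{"type":"number"},"minItems":1,"maxItems":20}},"additionalProperties":false,"required":["sx","sy","sz","drx","dry","drz"]},"jaw":{"type":"number"},"only":{"type":"string"},"quiet":{"type":"boolean"},"lines":{"type":"string"}},"required":["rows"],"additionalProperties":false}. rows is an object with one list for each field, all of the same length, 1 to 20, a row being the entries at one place: sx, sy, sz (the shift in shares of the most that a row can go, 1 being 50 mm), drx, dry, drz (a rotation vector in a scale on which 1.0 is 45 degrees); each row shifts and turns the commanded pose from where the row before left it, along the tool's axes as they then stand; what a row does not reach is not made up. A row lasts 1/10 s, in which the tool goes at most 0.05 m and 0.15 rad, less where a joint would pass 70% of its speed; a pose out of reach is approached as far as the arm can. jaw is the finger opening in m, set as the call begins (left out keeps the last). The fingers move at their own pace and stop on an object; the grip force is fixed at half the most. Time passes only in rows, so rows that do not move let the fingers close. The tool returns the time, the measured TCP pose, the force, the opening and the grip force at its end. only (a regular expression) keeps the lines of the reply that match it, lines (a string "A,B") keeps lines A to B, and quiet returns only ok. Shift and turn numbers lie between -1 and 1, and a call with a number outside is refused. Input that does not fit is refused with a message, and nothing moves.
- env.get_obs(): the state, without advancing time (a new reading comes with each control period).
- env.capture(name): name is "scene" or "top" or "wrist"; returns (picture, depth): 400x640x3 uint8, red, green, blue; 400x640 float32, m along the optical axis (not along the pixel's ray), 0 where there is no reading.
- env.calibration(name): a dict with "vertical_fov" (degrees; the focal length in pixels is half the picture's height over the tangent of half this angle, whatever the lens; pixels are square), "cx", "cy" (the principal point, pixels), "xyz" and "orientation" of the camera in the world. Camera axes: x right, y down, z forward; pixel columns grow to the right and rows downward; lengths in m; the calibration is good to about 2 mm. A picture is of the moment at which its call begins: read the wrist's pose just before it. calibration takes no time and is no camera call; for the wrist camera it gives the pose at the moment of the call.
- env.hand_in(): hands the job in; it is judged then, once.
The state is a dict: "t": time; "qpos": joint angles; "joint_velocities": joint speeds; "effort": joint torques, N m; "tool_pos": TCP position; "tcp_rot": TCP orientation; "wrist_force": force on the tool from outside, world axes, zero at the start; "torque": the same for the moment, N m; "width": finger opening in m; "finger_force": force on a finger pad.
Only numpy, scipy, OpenCV 4.12 (cv2) and the standard library are available. Lean on these libraries where they do the work, as an engineer would, in place of code of your own. Each camera call takes 0.05 s, during which the arm holds its last target. There are 200 camera calls.

### The job

The blue can is full and the yellow one is next. First lift the funnel out of the blue can and set it, upright and collar flat on the rim, in the neck of the yellow can; then take the stopper from the drip pan and push it fully home in the neck of the blue can, flange on the rim. Carry both right down into the necks instead of dropping them in, keep both cans upright and about where they stand, and leave the wrench, hammer and grinder alone.

Things in the scene. Friction and masses are not known exactly. Their poses are not given: they have to be found in the camera images.
- can_blue: Blue painted metal can with a pale band, loose, about 0.9 kg. Round body 97 mm across to 70 mm height, shoulder tapering in to a straight neck 52 mm outside diameter, rim at 130 mm height. Origin: centre of the underside, z up. Starts with the funnel in its neck. May stand left, middle or right.
- can_yellow: Yellow painted metal can, otherwise the same as the blue one (loose, about 0.8 kg, 97 mm across, rim at 130 mm height); starts with its neck open. Origin: centre of the underside, z up.
- can_blue_mouth (a point): Centre of the blue can's neck opening at the rim (130 mm above the underside), z up. The bore is 42 mm in diameter, straight for 30 mm and open for 60 mm below the rim.
- can_yellow_mouth (a point): Centre of the yellow can's neck opening at the rim; bore as on the blue can.
- funnel: Orange plastic funnel, about 0.12 kg. Origin: centre of the underside of its flat collar (56 mm diameter, 5 mm thick), which meets the mouth point when seated; z up. Below it a tapered stem 42 mm long, 22 mm diameter at the tip, 35 at the collar. Above, a cone widening to 104 mm diameter 45 mm above the origin. A stiff black bail spans the mouth along the funnel's x axis; see funnel_bar.
- funnel_bar (a point): Centre of the funnel's black grip bar: 102 mm long along the funnel's x, 12 mm wide along y, 14 mm high; 80 mm above the funnel's origin and 35 mm clear of the cone's rim plane (bar centre to rim). Two uprights carry it at its ends, 88 mm apart inside. Axes as the funnel's.
- stopper: Rigid black rubber stopper, about 0.1 kg, standing in the drip pan on its small end. Origin: centre of the underside of its flange (54 mm diameter, 8 mm thick), which meets the mouth point when home; z up. Below it a tapered plug 35 mm long, 25 mm diameter at the tip, 37 at the flange. Above the flange a red round grip, 28 mm diameter, 40 mm tall (8 to 48 mm above the origin).
- pan: Light steel drip pan, fixed, round, 140 mm across at the rim, 16 mm high, floor 4 mm thick. Origin: centre of the underside.
- wrench: Steel open wrench, 150 mm long, lying flat along its own x. Bystander.
- hammer: Small hammer, 200 mm long with a wooden handle, lying flat along its own x. Bystander.
- grinder: Angle grinder lying flat, about 180 mm long along its own x, grey body, bright head and dark disc, 60 mm high. Bystander.

How it is judged:
By the outcome, as a careful person would: the job done as asked, in the order asked, and still so for the second after the job is handed in, with the robot touching nothing.
It also fails if it takes over 70 s, if anything falls off the work surface, if the arm or the gripper's body presses on something with over 40 N, if the wrist force passes 120 N, or if a joint passes its speed limit or range.

## Working session

There is one attempt and no reset: what is moved stays moved. The work goes in short steps, Python scripts to look and compute and a tool call to move; the robot and the scene stay as the last step left them, time stands still between calls to the robot, and variables do not carry over. Pictures are saved under pics/ and viewed, at most 10 in all, crops included, and the job is handed in when it is done.

```bash
ls; mkdir -p pics
```

Run:
```python
from rig import env
import cv2,numpy as np
o=env.get_obs();print(o['t'],o['tool_pos'],o['tcp_rot'],o['width'])
for n in ['scene','top']:
    c=env.calibration(n);print(n,c)
    p,d=env.capture(n);np.savez(f'/tmp/{n}.npz',p=p,d=d)
    cv2.imwrite(f'pics/{n}0.png',p[:,:,::-1])
```

```text
pics
rig.py
0.0 [0.16128367 0.55130566 0.24130239] [-4.45683898e-01 -3.10916077e+00  2.80341856e-03] 0.08544797119466989
scene {'vertical_fov': 47.25066311488274, 'cx': 318.130659452186, 'cy': 202.58546512714142, 'xyz': array([ 1.3667765 , -0.27264806,  1.00792369]), 'orientation': array([-1.99874262, -1.42815884,  0.57870272])}
top {'vertical_fov': 45.969551778579074, 'cx': 323.0121799000971, 'cy': 192.5983470228351, 'xyz': array([0.36335654, 0.01562253, 1.34671958]), 'orientation': array([-2.13208315,  2.13836393, -0.21205627])}
```

View pics/scene0.png

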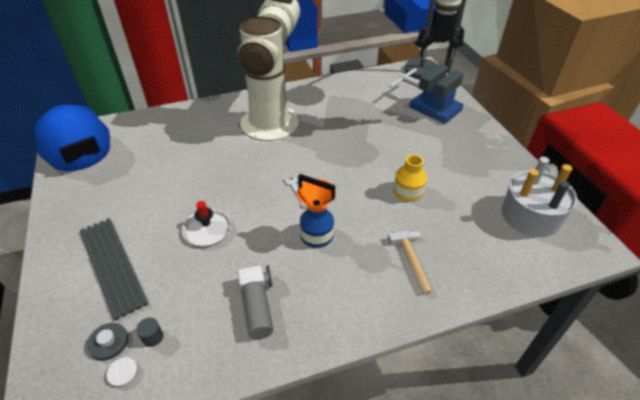

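View pics/top0.png

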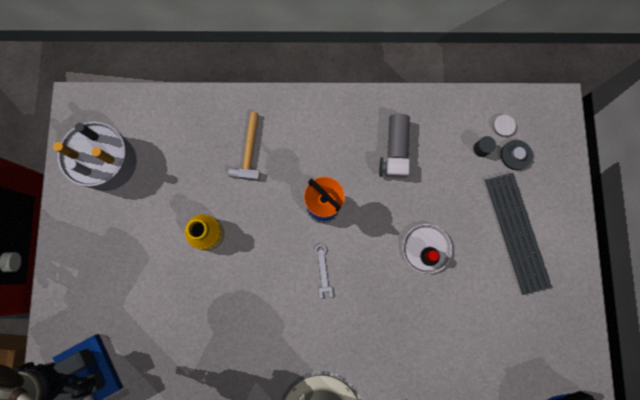

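The scene view shows the orange funnel at (317,190) on the blue can, the yellow can at (411,178) and the stopper at (203,212). In the top view the funnel is at (324,198) with its bar diagonal, the yellow mouth at (199,229) and the red grip at (431,256).

Create h.py:
```python
import numpy as np,cv2
from scipy.spatial.transform import Rotation as R
def ray(c,u,v):
    f=200/np.tan(np.radians(c['vertical_fov']/2))
    return R.from_rotvec(c['orientation']).apply([(u-c['cx'])/f,(v-c['cy'])/f,1.0])
def onz(c,u,v,z):
    d=ray(c,u,v);return c['xyz']+d*(z-c['xyz'][2])/d[2]
def dpt(c,u,v,dep): return c['xyz']+ray(c,u,v)*dep
def masks(p):
    h=cv2.cvtColor(p,cv2.COLOR_RGB2HSV);H,S,V=cv2.split(h)
    return {'orange':((H>=5)&(H<=14)&(S>180)&(V>110)),'yellow':((H>=18)&(H<=30)&(S>150)&(V>60)),
     'red':(((H<4)|(H>174))&(S>170)&(V>80)),'blue':((H>100)&(H<125)&(S>130)&(V>40)),'dark':V<55}
def blobs(m,amin=30):
    n,l,s,c=cv2.connectedComponentsWithStats(m.astype(np.uint8))
    return [(int(s[i,4]),c[i].round(1).tolist(),s[i,:4].tolist()) for i in range(1,n) if s[i,4]>amin]
```

Run:
```python
from rig import env
from h import *
for n in ['top','scene']:
    c=env.calibration(n);z=np.load(f'/tmp/{n}.npz');p,d=z['p'],z['d'];M=masks(p)
    for k in ['orange','yellow','red','dark']:
        print(n,k,[b for b in blobs(M[k]) if 140<b[1][0]<470 and 90<b[1][1]<290])
c=env.calibration('top');z=np.load('/tmp/top.npz');p,d=z['p'],z['d']
for u,v in [(324,194),(324,198),(431,256),(199,230),(323,270),(214,238)]:print(u,v,p[v,u],dpt(c,u,v,d[v,u]).round(3))
# bar: dark px
m=masks(p)['dark'];w=np.zeros_like(m);w[172:222,300:348]=1
ys,xs=np.nonzero(m&w);P=np.array([dpt(c,u,v,d[v,u]) for u,v in zip(xs,ys)]);P=P[P[:,2]>.19];print(len(P),P.mean(0),P.min(0),P.max(0),np.linalg.svd(P[:,:2]-P[:,:2].mean(0),full_matrices=False)[2][0])
```

```text
top orange [(367, [331.1, 187.1], [314, 177, 30, 27]), (524, [317.8, 203.5], [305, 185, 32, 32])]
top yellow [(835, [203.3, 232.0], [185, 215, 36, 35])]
top red [(101, [432.7, 255.2], [427, 250, 12, 11])]
top dark [(34, [407.3, 144.8], [406, 133, 3, 24]), (32, [380.6, 167.7], [380, 158, 3, 18]), (218, [323.8, 194.4], [309, 179, 31, 33]), (138, [196.8, 229.3], [190, 223, 14, 14]), (138, [427.3, 256.8], [421, 247, 18, 19])]
scene orange [(657, [314.0, 195.5], [298, 181, 33, 30])]
scene yellow [(750, [411.6, 173.5], [396, 155, 31, 35]), (64, [406.0, 197.7], [395, 192, 25, 9])]
scene red [(122, [202.0, 209.0], [197, 202, 11, 15])]
scene dark [(133, [438.5, 90.6], [432, 81, 13, 18]), (175, [315.6, 182.8], [299, 175, 35, 23]), (105, [203.6, 218.0], [195, 210, 17, 15])]
324 194 [18 20 21] [ 0.566 -0.008  0.217]
324 198 [13 12 15] [ 0.569 -0.009  0.139]
431 256 [167  13  10] [ 0.421 -0.293  0.091]
199 230 [ 7  9 10] [0.494 0.328 0.069]
323 270 [164 163 174] [ 0.387 -0.008  0.008]
214 238 [108  77   0] [0.471 0.284 0.082]
182 [ 0.56530761 -0.00780462  0.22158098] [ 0.36335654 -0.04456929  0.19140432] [0.6030706  0.02913826 1.34671958] [-0.78578851 -0.61849529]
```

Add to h.py:
```python
def togo(env,tgt,ydir=None):
    "offset to target in tool axes (pointing-down tool) and yaw about tool z, rotation to vertical"
    o=env.get_obs();r=R.from_rotvec(o['tcp_rot']);Y=r.as_matrix()
    print('t',round(o['t'],2),'tcp',o['tool_pos'].round(4),'ytool',Y[:,1].round(3),'ztool',Y[:,2].round(3),'q6',o['qpos'][5].round(2))
    print('d tool',r.inv().apply(np.array(tgt)-o['tool_pos']).round(4))
    if ydir is not None:
        y=r.inv().apply([ydir[0],ydir[1],0]);a=np.arctan2(-y[0],y[1]);a=(a+np.pi/2)%np.pi-np.pi/2
        print('yaw about tool z',a.round(3))
    print('tilt fix (tool rx,ry)',np.cross([0,0,1],r.inv().apply([0,0,-1])).round(4))
```

Run:
```python
from rig import env
from h import *
c=env.calibration('top');z=np.load('/tmp/top.npz');p,d=z['p'],z['d']
m=masks(p)['dark'];w=np.zeros_like(m);w[172:222,300:348]=1
ys,xs=np.nonzero(m&w&(d>0));P=np.array([dpt(c,u,v,d[v,u]) for u,v in zip(xs,ys)]);k=(P[:,2]>.2)&(P[:,2]<.23);P=P[k]
q=np.array([onz(c,u,v,.217)[:2] for u,v in zip(xs[k],ys[k])])
r=cv2.minAreaRect(q.astype(np.float32)*1000);b=cv2.boxPoints(r);print(len(P),P.mean(0).round(4),np.median(P[:,2]),q.mean(0).round(4),r)
v=np.linalg.svd(q-q.mean(0),full_matrices=False)[2][0];print('bar dir',v)
print('rim ctr',onz(c,324.5,197,.175),'yellow',onz(c,196.8,229.3,.13),'red',onz(c,432.7,255.2,.087))
w=env.calibration('wrist');o=env.get_obs();r=R.from_rotvec(o['tcp_rot'])
print('wrist cam in tool',r.inv().apply(w['xyz']-o['tool_pos']),(r.inv()*R.from_rotvec(w['orientation'])).as_matrix().round(3),w['vertical_fov'])
togo(env,[.566,-.008,.36],[-v[1],v[0]])
```

```text
176 [ 0.5667 -0.0078  0.2159] 0.21623595500305537 [ 0.5665 -0.0078] ((565.6190795898438, -8.584606170654297), (102.15998077392578, 10.701672554016113), 45.675655364990234)
bar dir [-0.69831573 -0.71578987]
rim ctr [ 0.56535612 -0.00973943  0.175     ] yellow [0.48922801 0.31853977 0.13      ] red [ 0.42284798 -0.29901057  0.087     ]
wrist cam in tool [ 7.67742592e-02 -8.21979781e-05 -1.31201346e-01] [[-0.001 -0.955 -0.296]
 [ 1.    -0.001  0.001]
 [-0.001 -0.296  0.955]] 65.35282217698982
t 0.1 tcp [0.1613 0.5514 0.2414] ytool [ 0.281  0.96  -0.002] ztool [-0.001 -0.001 -1.   ] q6 -0.21
d tool [-0.5455 -0.4234 -0.1181]
yaw about tool z -1.083
tilt fix (tool rx,ry) [-0.0016 -0.0003  0.    ]
```

Careful with the scale: shifts go in shares of 50 mm and turns go in shares of 45 degrees. That gives: -0.038 m is -0.76, -0.013 m is -0.26.

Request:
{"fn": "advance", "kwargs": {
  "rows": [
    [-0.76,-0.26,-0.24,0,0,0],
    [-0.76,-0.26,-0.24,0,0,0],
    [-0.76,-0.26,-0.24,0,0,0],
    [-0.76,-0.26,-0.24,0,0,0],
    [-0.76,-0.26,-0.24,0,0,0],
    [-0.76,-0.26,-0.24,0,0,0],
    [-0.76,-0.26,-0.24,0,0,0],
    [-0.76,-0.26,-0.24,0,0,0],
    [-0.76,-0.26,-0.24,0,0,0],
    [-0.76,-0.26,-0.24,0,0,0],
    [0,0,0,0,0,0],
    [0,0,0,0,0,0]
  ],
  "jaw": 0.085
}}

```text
refused: rows: the value is not of type 'object' (schema: type "object"). Nothing was moved.
```

The error is about the shape of the input: an object with one list for each field. Fixing that and sending the same move.

Request:
{"fn": "advance", "kwargs": {
  "rows": {"sx": [-0.76,-0.76,-0.76,-0.76,-0.76,-0.76,-0.76,-0.76,-0.76,-0.76,0,0],"sy": [-0.26,-0.26,-0.26,-0.26,-0.26,-0.26,-0.26,-0.26,-0.26,-0.26,0,0],"sz": [-0.24,-0.24,-0.24,-0.24,-0.24,-0.24,-0.24,-0.24,-0.24,-0.24,0,0],"drx": [0,0,0,0,0,0,0,0,0,0,0,0],"dry": [0,0,0,0,0,0,0,0,0,0,0,0],"drz": [0,0,0,0,0,0,0,0,0,0,0,0]},
  "jaw": 0.085
}}

```text
t: 1.3
tool_pos: [0.49, 0.3198, 0.3618]
tcp_rot: [-0.448, -3.108, 0.0]
wrist_force: [-0.6, -0.4, -0.1]
width: 0.0853
finger_force: 0.0
```

Run:
```python
from rig import env
from h import *
c=env.calibration('wrist');p,d=env.capture('wrist');np.savez('/tmp/wy.npz',p=p,d=d,x=c['xyz'],o=c['orientation'])
cv2.imwrite('pics/wy.png',p[:,:,::-1])
M=masks(p);print(blobs(M['yellow'],200),blobs(M['dark'],200))
togo(env,[.566,-.008,.30],[-.716,.698])
```

```text
[(2136, [325.8, 149.0], [291, 121, 64, 66])] [(42258, [309.7, 355.7], [2, 261, 638, 139])]
t 1.35 tcp [0.4892 0.3204 0.3615] ytool [ 0.281  0.96  -0.001] ztool [-0.002 -0.    -1.   ] q6 -0.91
d tool [-0.1661 -0.2936  0.0614]
yaw about tool z -1.083
tilt fix (tool rx,ry) [-0.0005 -0.0015  0.    ]
```

View pics/wy.png

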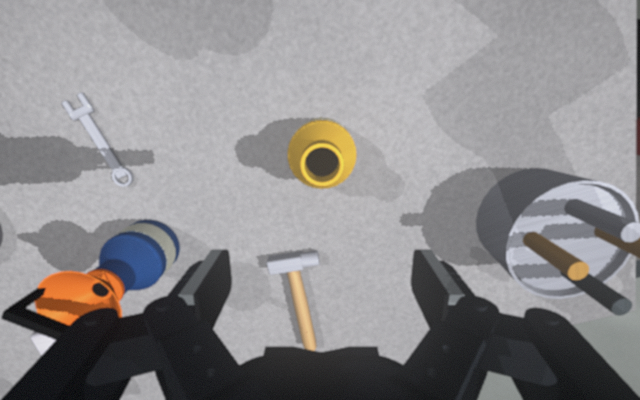

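The wrist view shows the yellow neck ring centred near (321,163), and the funnel at lower left (75,295).

Add to h.py:
```python
def depthpts(c,d,u0,u1,v0,v1,zlo,zhi):
    vs,us=np.mgrid[v0:v1,u0:u1];f=200/np.tan(np.radians(c['vertical_fov']/2));D=d[v0:v1,u0:u1]
    P=c['xyz']+R.from_rotvec(c['orientation']).apply(np.stack([(us-c['cx'])/f*D,(vs-c['cy'])/f*D,D],-1).reshape(-1,3))
    return P[(D.ravel()>0)&(P[:,2]>zlo)&(P[:,2]<zhi)]
def circ(P):
    (x,y),r=cv2.minEnclosingCircle((P[:,:2]*1000).astype(np.float32))
    A=np.c_[2*P[:,:2],np.ones(len(P))];s=np.linalg.lstsq(A,(P[:,:2]**2).sum(1),rcond=None)[0]
    return len(P),'enc',(round(x/1000,4),round(y/1000,4),round(r,1)),'fit',s[:2].round(4),np.sqrt(s[2]+s[:2]@s[:2]).round(4),'z',np.median(P[:,2]).round(4)
```

Run:
```python
from rig import env
from h import *
z=np.load('/tmp/wy.npz');c=env.calibration('wrist');c=dict(c,xyz=z['x'],orientation=z['o'])
print('wy',circ(depthpts(c,z['d'],280,365,110,200,.120,.14)))
# ray method: bright yellow ring
p=z['p'];hsv=cv2.cvtColor(p,cv2.COLOR_RGB2HSV);print(hsv[163,296:350:2].tolist());
t=np.load('/tmp/top.npz');ct=env.calibration('top')
print('top',circ(depthpts(ct,t['d'],175,225,205,255,.120,.14)))
print('top funnel rim',circ(depthpts(ct,t['d'],298,350,170,225,.168,.182)))
P=depthpts(ct,t['d'],415,450,235,275,.075,.1);print('red',P.mean(0),circ(P))
```

```text
wy (592, 'enc', (0.4892, 0.3205, 25.9), 'fit', array([0.4886, 0.3208]), np.float64(0.0233), 'z', np.float64(0.1293))
[[21, 148, 152], [21, 148, 155], [21, 166, 204], [25, 165, 240], [23, 165, 205], [20, 97, 95], [23, 32, 64], [23, 35, 66], [18, 46, 67], [18, 36, 70], [23, 46, 67], [20, 34, 68], [16, 41, 68], [21, 47, 70], [20, 43, 71], [14, 41, 69], [20, 46, 67], [19, 41, 69], [19, 41, 68], [16, 41, 68], [14, 40, 71], [21, 122, 115], [22, 165, 225], [26, 165, 237], [23, 165, 223], [22, 165, 225], [22, 165, 227]]
top (139, 'enc', (0.4906, 0.3188, 26.1), 'fit', array([0.4906, 0.3186]), np.float64(0.0235), 'z', np.float64(0.1286))
top funnel rim (336, 'enc', (0.568, -0.0095, 51.7), 'fit', array([ 0.5678, -0.0093]), np.float64(0.0474), 'z', np.float64(0.1721))
red [ 0.42263711 -0.30091689  0.08624069] (92, 'enc', (0.4229, -0.3019, 13.8), 'fit', array([ 0.4228, -0.3013]), np.float64(0.0101), 'z', np.float64(0.0867))
```

To row units: -0.0367 m is -0.734, -0.0208 m is -0.416, -0.1354 rad / 0.7854 = -0.1724.

Request:
{"fn": "advance", "kwargs": {
  "rows": {"sx": [-0.416,-0.416,-0.416,-0.416,-0.416,-0.416,-0.416,-0.416,0,0,0,0,0,0,0,0,0,0],"sy": [-0.734,-0.734,-0.734,-0.734,-0.734,-0.734,-0.734,-0.734,0,0,0,0,0,0,0,0,0,0],"sz": [0,0,0,0,0,0,0,0,0,0,0,0,0,0,0,0,0,0],"drx": [0,0,0,0,0,0,0,0,0,0,0,0,0,0,0,0,0,0],"dry": [0,0,0,0,0,0,0,0,0,0,0,0,0,0,0,0,0,0],"drz": [0,0,0,0,0,0,0,0,-0.1724,-0.1724,-0.1724,-0.1724,-0.1724,-0.1724,-0.1724,-0.1724,0,0]}
}}

```text
t: 3.15
tool_pos: [0.5665, -0.0072, 0.3619]
tcp_rot: [1.218, -2.895, -0.001]
wrist_force: [-0.3, 1.0, -0.3]
width: 0.0851
finger_force: 0.0
```

Create bar.py:
```python
from rig import env
from h import *
c=env.calibration('wrist');p,d=env.capture('wrist');cv2.imwrite('pics/wf.png',p[:,:,::-1])
P=depthpts(c,d,0,640,0,260,.2,.225)
P=P[np.hypot(P[:,0]-.566,P[:,1]+.008)<.062];P=P[P[:,2]>np.percentile(P[:,2],90)-.005]
r=cv2.minAreaRect((P[:,:2]*1000).astype(np.float32));print(len(P),np.median(P[:,2]),P[:,:2].mean(0).round(4),r)
v=np.linalg.svd(P[:,:2]-P[:,:2].mean(0),full_matrices=False)[2][0];print('dir',v)
print('rim',circ(depthpts(c,d,100,540,0,260,.168,.182)))
x=np.array(r[0])/1000
togo(env,[x[0],x[1],.202],[-v[1],v[0]])
```

```bash
python3 bar.py
```

```text
1350 0.21661601696859925 [ 0.5643 -0.0101] ((566.0200805664062, -8.061988830566406), (100.90111541748047, 11.329873085021973), 45.24059295654297)
dir [0.70473056 0.70947505]
rim (2052, 'enc', (0.5668, -0.0078, 51.6), 'fit', array([ 0.5667, -0.0079]), np.float64(0.0477), 'z', np.float64(0.1725))
t 3.2 tcp [ 0.5666 -0.0074  0.362 ] ytool [-0.715  0.699  0.001] ztool [-0.001  0.    -1.   ] q6 -2.59
d tool [ 9.0e-04 -1.0e-04  1.6e-01]
yaw about tool z 0.008
tilt fix (tool rx,ry) [ 0.0006 -0.0002  0.    ]
```

View pics/wf.png

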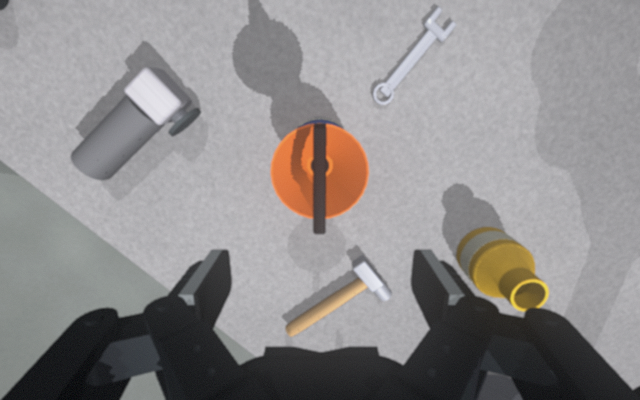

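The bar is centred at (320,178) and stands perpendicular to the finger line, so I'll descend and grip.

To row units: 0.03 m is 0.6, 0.025 m is 0.5, 0.008 rad / 0.7854 = 0.0102.

Request:
{"fn": "advance", "kwargs": {
  "rows": {"sx": [0.02,0,0,0,0,0,0,0],"sy": [0,0,0,0,0,0,0,0],"sz": [0.6,0.6,0.6,0.6,0.5,0.3,0,0],"drx": [0,0,0,0,0,0,0,0],"dry": [0,0,0,0,0,0,0,0],"drz": [0.0102,0,0,0,0,0,0,0]}
}}

```text
t: 4.0
tool_pos: [0.5667, -0.009, 0.2033]
tcp_rot: [-1.208, 2.899, -0.001]
wrist_force: [0.4, -0.1, 0.6]
width: 0.0846
finger_force: 0.0
```

Request:
{"fn": "advance", "kwargs": {
  "rows": {"sx": [0,0,0,0,0,0,0,0,0,0],"sy": [0,0,0,0,0,0,0,0,0,0],"sz": [0,0,0,0,0,0,0,0,0,0],"drx": [0,0,0,0,0,0,0,0,0,0],"dry": [0,0,0,0,0,0,0,0,0,0],"drz": [0,0,0,0,0,0,0,0,0,0]},
  "jaw": 0.0
}}

```text
t: 5.0
tool_pos: [0.5665, -0.0091, 0.2026]
tcp_rot: [-1.209, 2.899, -0.001]
wrist_force: [0.7, -1.0, 3.4]
width: 0.0112
finger_force: 58.8
```

```bash
python3 -c "
from rig import env
from h import *
togo(env,[.489,.3205,.30])"
```

```text
t 5.0 tcp [ 0.5665 -0.0091  0.2026] ytool [-0.711  0.704 -0.001] ztool [ 0.001 -0.    -1.   ] q6 -2.59
d tool [-0.1797  0.2869 -0.0976]
tilt fix (tool rx,ry) [-0.0007  0.0003  0.    ]
```

To row units: 0.0358 m is 0.716, 0.032 m is 0.64.

Request:
{"fn": "advance", "kwargs": {
  "rows": {"sx": [0,0,0,0,0,0,0,0,-0.2,-0.4,-0.45,-0.45,-0.45,-0.45,-0.45,-0.4,-0.25,-0.1,0,0],"sy": [0,0,0,0,0,0,0,0,0.32,0.64,0.716,0.716,0.716,0.716,0.716,0.64,0.4,0.16,0,0],"sz": [-0.1,-0.2,-0.3,-0.4,-0.4,-0.4,-0.2,0,0,0,0,0,0,0,0,0,0,0,0,0],"drx": [0,0,0,0,0,0,0,0,0,0,0,0,0,0,0,0,0,0,0,0],"dry": [0,0,0,0,0,0,0,0,0,0,0,0,0,0,0,0,0,0,0,0],"drz": [0,0,0,0,0,0,0,0,0,0,0,0,0,0,0,0,0,0,0,0]}
}}

```text
t: 7.0
tool_pos: [0.4891, 0.3198, 0.3017]
tcp_rot: [1.208, -2.899, 0.001]
wrist_force: [0.8, -0.3, -1.1]
width: 0.0107
finger_force: 58.6
```

Run:
```python
from rig import env
from h import *
c=env.calibration('wrist');p,d=env.capture('wrist');cv2.imwrite('pics/wc.png',p[:,:,::-1])
z=env.get_obs()['tool_pos'][2]
print('funnel rim',circ(depthpts(c,d,150,490,0,260,z-.202+.168,z-.202+.182)))
t,dt=env.capture('top');ct=env.calibration('top');cv2.imwrite('pics/tc.png',t[:,:,::-1])
s,ds=env.capture('scene');cs=env.calibration('scene');cv2.imwrite('pics/sc.png',s[:,:,::-1])
print('blue top',circ(depthpts(ct,dt,290,360,165,235,.12,.14)))
print('funnel rim top',circ(depthpts(ct,dt,160,250,180,270,z-.202+.165,z-.202+.182)))
print(blobs(masks(s)['orange'],60),blobs(masks(t)['orange'],60))
togo(env,[.489,.3205,.25])
```

```text
funnel rim (3828, 'enc', (0.4892, 0.3211, 51.6), 'fit', array([0.4884, 0.3202]), np.float64(0.0476), 'z', np.float64(0.2722))
blue top (120, 'enc', (0.5676, -0.0094, 26.0), 'fit', array([ 0.5673, -0.0093]), np.float64(0.0233), 'z', np.float64(0.129))
funnel rim top (181, 'enc', (0.488, 0.3076, 48.7), 'fit', array([0.4894, 0.3161]), np.float64(0.0445), 'z', np.float64(0.2718))
[(669, [420.6, 123.5], [404, 108, 36, 38])] [(279, [193.6, 217.5], [185, 204, 18, 29]), (147, [182.1, 237.2], [175, 229, 18, 16])]
t 7.15 tcp [0.4894 0.3197 0.3022] ytool [-0.709  0.705 -0.   ] ztool [-0. -0. -1.] q6 -1.99
d tool [-0.0003  0.0009  0.0522]
tilt fix (tool rx,ry) [-0.0002 -0.0003  0.    ]
```

View pics/sc.png

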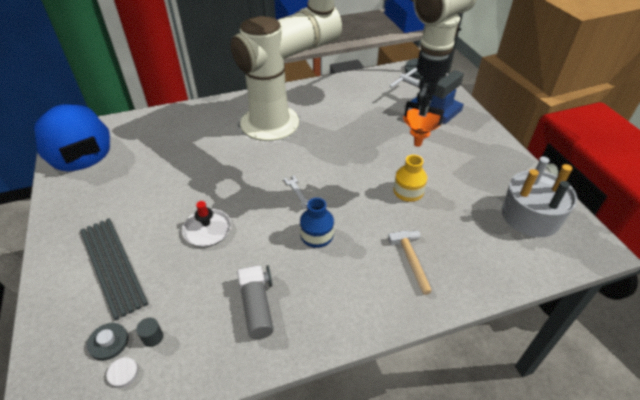

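The funnel hangs upright at (421,125) above the yellow neck (412,162). The blue can is upright at (317,222) with its neck open.

To row units: 0.015 m is 0.3, 0.012 m is 0.24.

Request:
{"fn": "advance", "kwargs": {
  "rows": {"sx": [0,0,0,0,0,0,0,0,0,0,0,0],"sy": [0.016,0,0,0,0,0,0,0,0,0,0,0],"sz": [0.2,0.3,0.3,0.3,0.24,0.2,0.16,0.1,0.06,0.04,0,0],"drx": [0,0,0,0,0,0,0,0,0,0,0,0],"dry": [0,0,0,0,0,0,0,0,0,0,0,0],"drz": [0,0,0,0,0,0,0,0,0,0,0,0]}
}}

```text
t: 8.35
tool_pos: [0.4886, 0.3215, 0.2078]
tcp_rot: [-1.209, 2.899, 0.0]
wrist_force: [-1.0, -0.1, -1.4]
width: 0.0109
finger_force: 58.6
```

Request:
{"fn": "advance", "kwargs": {
  "rows": {"sx": [0,0,0,0,0,0],"sy": [0,0,0,0,0,0],"sz": [0.02,0.02,0.02,0.02,0,0],"drx": [0,0,0,0,0,0],"dry": [0,0,0,0,0,0],"drz": [0,0,0,0,0,0]}
}}

```text
t: 8.95
tool_pos: [0.4883, 0.3214, 0.2032]
tcp_rot: [1.209, -2.899, -0.0]
wrist_force: [0.5, 0.2, -1.5]
width: 0.0112
finger_force: 58.6
```

To row units: 0.0005 m is 0.01.

Request:
{"fn": "advance", "kwargs": {
  "rows": {"sx": [0,0,0,0,0],"sy": [0,0,0,0,0],"sz": [0.01,0.01,0.01,0,0],"drx": [0,0,0,0,0],"dry": [0,0,0,0,0],"drz": [0,0,0,0,0]}
}}

```text
t: 9.45
tool_pos: [0.4886, 0.3215, 0.2026]
tcp_rot: [-1.209, 2.899, -0.0]
wrist_force: [-1.7, -1.5, 5.1]
width: 0.011
finger_force: 59.5
```

Contact on the rim. I'll release and rise.

Request:
{"fn": "advance", "kwargs": {
  "rows": {"sx": [0,0,0,0,0,0,0,0],"sy": [0,0,0,0,0,0,0,0],"sz": [0,0,0,0,0,0,0,0],"drx": [0,0,0,0,0,0,0,0],"dry": [0,0,0,0,0,0,0,0],"drz": [0,0,0,0,0,0,0,0]},
  "jaw": 0.085
}}

```text
t: 10.25
tool_pos: [0.4884, 0.3214, 0.2018]
tcp_rot: [-1.209, 2.899, -0.0]
wrist_force: [0.5, 0.3, -0.6]
width: 0.0848
finger_force: 0.0
```

Request:
{"fn": "advance", "kwargs": {
  "rows": {"sx": [0,0,0,0,0,0,0,0],"sy": [0,0,0,0,0,0,0,0],"sz": [-0.2,-0.4,-0.6,-0.6,-0.6,-0.6,0,0],"drx": [0,0,0,0,0,0,0,0],"dry": [0,0,0,0,0,0,0,0],"drz": [0,0,0,0,0,0,0,0]}
}}

```text
t: 11.05
tool_pos: [0.4887, 0.3216, 0.3531]
tcp_rot: [-1.209, 2.897, -0.0]
wrist_force: [-0.1, -0.2, -0.7]
width: 0.0852
finger_force: 0.0
```

Run:
```python
from rig import env
from h import *
c=env.calibration('wrist');p,d=env.capture('wrist');cv2.imwrite('pics/wr.png',p[:,:,::-1])
P=depthpts(c,d,150,490,0,260,.168,.182);print('funnel rim',circ(P))
A=np.c_[P[:,:2]-P[:,:2].mean(0),np.ones(len(P))];
k=np.hypot(P[:,0]-.489,P[:,1]-.3205)>.047
print('plane',np.linalg.lstsq(A[k],P[k,2],rcond=None)[0])
P=depthpts(c,d,0,640,0,260,.2,.23);print('bar',circ(P))
togo(env,[.4225,-.301,.36])
```

```text
funnel rim (2139, 'enc', (0.4893, 0.3229, 51.6), 'fit', array([0.489 , 0.3227]), np.float64(0.0477), 'z', np.float64(0.1726))
plane [-0.00551962 -0.02231219  0.17370989]
bar (1469, 'enc', (0.4885, 0.3227, 50.7), 'fit', array([0.4859, 0.3227]), np.float64(0.0299), 'z', np.float64(0.2165))
t 11.1 tcp [0.4882 0.3214 0.3515] ytool [-0.711  0.704  0.   ] ztool [-0. -0. -1.] q6 -1.99
d tool [ 0.4885 -0.3912 -0.0084]
tilt fix (tool rx,ry) [ 0.0002 -0.0005  0.    ]
```

View pics/wr.png

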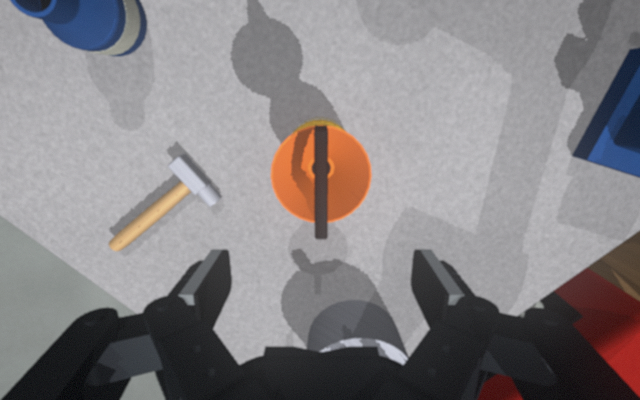

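The funnel sits upright with its rim circle at (321,172) and its height the same as it was in the blue can. Next, the stopper.

To row units: 0.135 rad / 0.7854 = 0.1719.

Request:
{"fn": "advance", "kwargs": {
  "rows": {"sx": [0,0,0,0,0,0,0,0,0,0],"sy": [0,0,0,0,0,0,0,0,0,0],"sz": [0,0,0,0,0,0,0,0,0,0],"drx": [0,0,0,0,0,0,0,0,0,0],"dry": [0,0,0,0,0,0,0,0,0,0],"drz": [0.1719,0.1719,0.1719,0.1719,0.1719,0.1719,0.1719,0.1719,0.1719,0]}
}}

```text
t: 12.1
tool_pos: [0.4877, 0.3212, 0.35]
tcp_rot: [-0.662, -3.068, 0.003]
wrist_force: [0.4, -0.2, -0.3]
width: 0.0848
finger_force: 0.0
```

Request:
{"fn": "advance", "kwargs": {
  "rows": {"sx": [-0.28,-0.28,-0.28,-0.28,-0.28,-0.28,-0.28,-0.28,-0.28,-0.28,-0.28,-0.28,-0.28,-0.28,0,0],"sy": [-0.848,-0.848,-0.848,-0.848,-0.848,-0.848,-0.848,-0.848,-0.848,-0.848,-0.848,-0.848,-0.848,-0.848,0,0],"sz": [0,0,0,0,0,0,0,0,0,0,0,0,0,0,0,0],"drx": [0,0,0,0,0,0,0,0,0,0,0,0,0,0,0,0],"dry": [0,0,0,0,0,0,0,0,0,0,0,0,0,0,0,0],"drz": [0,0,0,0,0,0,0,0,0,0,0,0,0,0,0,0]}
}}

```text
t: 13.7
tool_pos: [0.4219, -0.3005, 0.3506]
tcp_rot: [-0.661, -3.069, -0.003]
wrist_force: [0.2, 0.0, 0.1]
width: 0.0852
finger_force: 0.0
```

Run:
```python
from rig import env
from h import *
c=env.calibration('wrist');p,d=env.capture('wrist');cv2.imwrite('pics/ws.png',p[:,:,::-1])
P=depthpts(c,d,150,490,0,260,.08,.095);print('grip top',P[:,:2].mean(0),circ(P))
P=depthpts(c,d,150,490,0,260,.0435,.051);print('flange',circ(P))
print(blobs(masks(p)['red']))
togo(env,[.4225,-.301,.062])
```

```text
grip top [ 0.42051858 -0.30098228] (366, 'enc', (0.4212, -0.3014, 14.1), 'fit', array([ 0.4206, -0.301 ]), np.float64(0.0098), 'z', np.float64(0.0865))
flange (717, 'enc', (0.5279, -0.242, 148.7), 'fit', array([ 0.5266, -0.2561]), np.float64(0.1202), 'z', np.float64(0.0466))
[]
t 13.75 tcp [ 0.4222 -0.2997  0.351 ] ytool [0.41  0.912 0.001] ztool [-0.001  0.002 -1.   ] q6 -2.0
d tool [-0.0013 -0.0014  0.289 ]
tilt fix (tool rx,ry) [ 0.0012 -0.0016  0.    ]
```

View pics/ws.png

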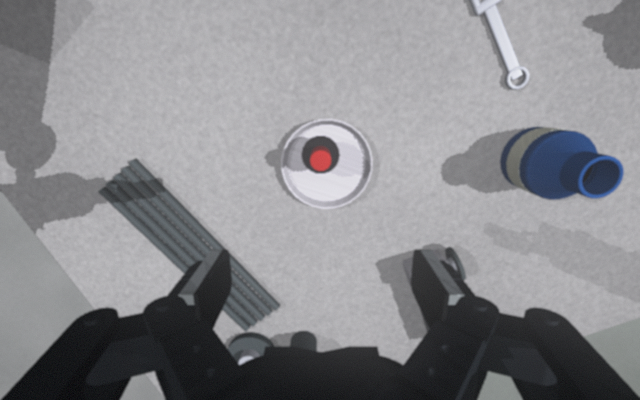

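The stopper stands upright, its red grip top at (321,160). The blue mouth shows at (601,175), and nothing is in the fingers' way.

To row units: 0.033 m is 0.66, 0.02 m is 0.4.

Request:
{"fn": "advance", "kwargs": {
  "rows": {"sx": [0,0,0,0,0,0,0,0,0,0,0,0],"sy": [-0.036,0,0,0,0,0,0,0,0,0,0,0],"sz": [0.66,0.66,0.66,0.66,0.66,0.66,0.66,0.56,0.4,0.2,0,0],"drx": [0,0,0,0,0,0,0,0,0,0,0,0],"dry": [0,0,0,0,0,0,0,0,0,0,0,0],"drz": [0,0,0,0,0,0,0,0,0,0,0,0]}
}}

```text
t: 14.95
tool_pos: [0.4224, -0.3019, 0.0638]
tcp_rot: [0.66, 3.07, -0.001]
wrist_force: [-0.2, 0.2, 0.7]
width: 0.0852
finger_force: 0.0
```

Request:
{"fn": "advance", "kwargs": {
  "rows": {"sx": [0,0,0,0,0,0,0,0],"sy": [0,0,0,0,0,0,0,0],"sz": [0,0,0,0,0,0,0,0],"drx": [0,0,0,0,0,0,0,0],"dry": [0,0,0,0,0,0,0,0],"drz": [0,0,0,0,0,0,0,0]},
  "jaw": 0.0
}}

```text
t: 15.75
tool_pos: [0.4219, -0.3021, 0.0633]
tcp_rot: [0.662, 3.071, -0.001]
wrist_force: [-0.5, 1.3, 4.9]
width: 0.0263
finger_force: 58.8
```

Request:
{"fn": "advance", "kwargs": {
  "rows": {"sx": [0,0,0,0,0,0,0,0,0,0,0],"sy": [0,0,0,0,0,0,0,0,0,0,0],"sz": [-0.1,-0.2,-0.4,-0.5,-0.5,-0.5,-0.5,-0.4,-0.2,0,0],"drx": [0,0,0,0,0,0,0,0,0,0,0],"dry": [0,0,0,0,0,0,0,0,0,0,0],"drz": [0,0,0,0,0,0,0,0,0,0,0]}
}}

```text
t: 16.85
tool_pos: [0.4213, -0.3014, 0.2269]
tcp_rot: [-0.662, -3.07, -0.001]
wrist_force: [0.9, 0.1, -0.9]
width: 0.0265
finger_force: 59.0
```

```bash
python3 -c "
from rig import env
from h import *
togo(env,[.567,-.0088,.227])"
```

```text
t 16.85 tcp [ 0.4213 -0.3014  0.2269] ytool [0.412 0.911 0.001] ztool [-0.001  0.001 -1.   ] q6 -2.0
d tool [-1.220e-02  3.267e-01  1.000e-04]
tilt fix (tool rx,ry) [ 0.0006 -0.0013  0.    ]
```

To row units: 0.04 m is 0.8, 0.035 m is 0.7.

Request:
{"fn": "advance", "kwargs": {
  "rows": {"sx": [-0.02,-0.02,-0.04,-0.04,-0.04,-0.02,0,0,0],"sy": [0.4,0.7,0.8,0.8,0.8,0.5,0.2,0,0],"sz": [0,0,0,0,0,0,0,0,0],"drx": [0,0,0,0,0,0,0,0,0],"dry": [0,0,0,0,0,0,0,0,0],"drz": [0,0,0,0,0,0,0,0,0]}
}}

```text
t: 17.75
tool_pos: [0.5157, -0.1148, 0.227]
tcp_rot: [-0.662, -3.069, 0.0]
wrist_force: [-0.0, -0.3, -1.5]
width: 0.0265
finger_force: 59.2
```

Run:
```python
from rig import env
from h import *
c=env.calibration('wrist');p,d=env.capture('wrist');cv2.imwrite('pics/wb.png',p[:,:,::-1])
P=depthpts(c,d,0,640,0,400,.122,.138);P=P[np.hypot(P[:,0]-.567,P[:,1]+.009)<.04];print('blue mouth',circ(P))
z=env.get_obs()['tool_pos']
P=depthpts(c,d,0,640,0,400,z[2]+.014,z[2]+.034);P=P[np.hypot(P[:,0]-z[0],P[:,1]-z[1])<.03];print('in hand grip top?',len(P),P.mean(0) if len(P) else 0)
togo(env,[.567,-.0088,.227])
```

```text
blue mouth (1663, 'enc', (0.5662, -0.0085, 26.2), 'fit', array([ 0.5652, -0.009 ]), np.float64(0.0234), 'z', np.float64(0.129))
in hand grip top? 5759 [ 0.51104908 -0.11302222  0.25041512]
t 17.8 tcp [ 0.5158 -0.1151  0.2272] ytool [ 0.413  0.911 -0.001] ztool [-0.001 -0.    -1.   ] q6 -1.59
d tool [-0.0027  0.118   0.0002]
tilt fix (tool rx,ry) [-0.0006 -0.001   0.    ]
```

View pics/wb.png

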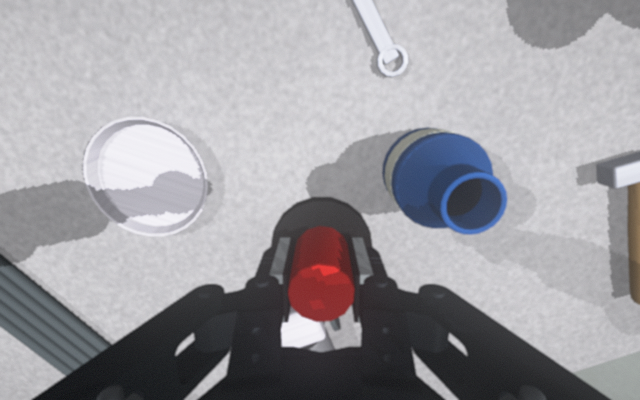

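The grip is held upright in the fingers at (322,275), and the blue mouth is at (473,200) with its centre at about (0.5664, -0.0088). I'll move over it and lower into the neck.

To row units: 0.04 m is 0.8, 0.035 m is 0.7.

Request:
{"fn": "advance", "kwargs": {
  "rows": {"sx": [-0.02,-0.02,-0.014,0,0,0,0,0,0,0,0],"sy": [0.4,0.8,0.7,0.354,0.1,0,0,0,0,0,0],"sz": [0,0,0,0,0,0,0,0.2,0.3,0.2,0],"drx": [0,0,0,0,0,0,0,0,0,0,0],"dry": [0,0,0,0,0,0,0,0,0,0,0],"drz": [0,0,0,0,0,0,0,0,0,0,0]}
}}

```text
t: 18.9
tool_pos: [0.5655, -0.0079, 0.1897]
tcp_rot: [-0.661, -3.066, -0.0]
wrist_force: [-1.1, 1.1, -0.7]
width: 0.0265
finger_force: 59.3
```

```bash
python3 -c "
from rig import env
from h import *
togo(env,[.5664,-.0088,.1543])"
```

```text
t 18.9 tcp [ 0.5655 -0.0079  0.1897] ytool [ 0.412  0.911 -0.001] ztool [-0.005  0.001 -1.   ] q6 -1.37
d tool [-0.0014 -0.0004  0.0354]
tilt fix (tool rx,ry) [-0.0011 -0.0054  0.    ]
```

To row units: 0.006 m is 0.12, 0.005 m is 0.1.

Request:
{"fn": "advance", "kwargs": {
  "rows": {"sx": [-0.03,0,0,0,0,0,0,0,0],"sy": [-0.008,0,0,0,0,0,0,0,0],"sz": [0.1,0.12,0.12,0.1,0.08,0.06,0.04,0,0],"drx": [0,0,0,0,0,0,0,0,0],"dry": [0,0,0,0,0,0,0,0,0],"drz": [0,0,0,0,0,0,0,0,0]}
}}

```text
t: 19.8
tool_pos: [0.5687, -0.0091, 0.1619]
tcp_rot: [0.662, 3.071, -0.0]
wrist_force: [0.4, -1.0, -1.2]
width: 0.0266
finger_force: 59.3
```

Request:
{"fn": "advance", "kwargs": {
  "rows": {"sx": [0,0,0,0,0],"sy": [0,0,0,0,0],"sz": [0.02,0.02,0.02,0,0],"drx": [0,0,0,0,0],"dry": [0,0,0,0,0],"drz": [0,0,0,0,0]}
}}

```text
t: 20.3
tool_pos: [0.5685, -0.009, 0.1588]
tcp_rot: [-0.662, -3.071, 0.0]
wrist_force: [0.2, -0.4, -1.7]
width: 0.0263
finger_force: 59.3
```

To row units: 0.0014 m is 0.028, 0.001 m is 0.02.

Request:
{"fn": "advance", "kwargs": {
  "rows": {"sx": [0.028,0,0,0,0,0,0],"sy": [-0.012,0,0,0,0,0,0],"sz": [0,0,0.02,0.02,0.02,0,0],"drx": [0,0,0,0,0,0,0],"dry": [0,0,0,0,0,0,0],"drz": [0,0,0,0,0,0,0]}
}}

```text
t: 21.0
tool_pos: [0.567, -0.009, 0.1557]
tcp_rot: [-0.662, -3.071, -0.0]
wrist_force: [-0.5, -0.4, -1.2]
width: 0.0261
finger_force: 59.3
```

Request:
{"fn": "advance", "kwargs": {
  "rows": {"sx": [0,0,0,0,0,0],"sy": [0,0,0,0,0,0],"sz": [0.01,0.01,0.01,0.01,0,0],"drx": [0,0,0,0,0,0],"dry": [0,0,0,0,0,0],"drz": [0,0,0,0,0,0]}
}}

```text
t: 21.6
tool_pos: [0.5672, -0.009, 0.1544]
tcp_rot: [0.662, 3.071, -0.0]
wrist_force: [-3.2, 1.2, 4.3]
width: 0.0263
finger_force: 59.9
```

To row units: 0.0005 m is 0.01.

Request:
{"fn": "advance", "kwargs": {
  "rows": {"sx": [0,0,0,0,0],"sy": [0,0,0,0,0],"sz": [0.01,0.01,0.01,0,0],"drx": [0,0,0,0,0],"dry": [0,0,0,0,0],"drz": [0,0,0,0,0]}
}}

```text
t: 22.1
tool_pos: [0.5678, -0.0092, 0.1544]
tcp_rot: [0.661, 3.069, -0.001]
wrist_force: [-5.1, 0.4, 11.3]
width: 0.0265
finger_force: 60.4
```

Firmly home, with 11 N and no further travel. I'll release, rise and check.

To row units: -0.0008 m is -0.016.

Request:
{"fn": "advance", "kwargs": {
  "rows": {"sx": [0,0,0,0,0,0,0,0],"sy": [0,0,0,0,0,0,0,0],"sz": [-0.016,0,0,0,0,0,0,0],"drx": [0,0,0,0,0,0,0,0],"dry": [0,0,0,0,0,0,0,0],"drz": [0,0,0,0,0,0,0,0]},
  "jaw": 0.085
}}

```text
t: 22.9
tool_pos: [0.567, -0.009, 0.1531]
tcp_rot: [-0.662, -3.071, 0.0]
wrist_force: [0.8, 0.5, 0.7]
width: 0.0848
finger_force: 0.0
```

Request:
{"fn": "advance", "kwargs": {
  "rows": {"sx": [0,0,0,0,0,0,0,0,0],"sy": [0,0,0,0,0,0,0,0,0],"sz": [-0.2,-0.4,-0.6,-0.6,-0.6,-0.6,-0.6,0,0],"drx": [0,0,0,0,0,0,0,0,0],"dry": [0,0,0,0,0,0,0,0,0],"drz": [0,0,0,0,0,0,0,0,0]}
}}

```text
t: 23.8
tool_pos: [0.5673, -0.009, 0.3343]
tcp_rot: [0.661, 3.069, -0.0]
wrist_force: [0.3, -0.4, -0.6]
width: 0.085
finger_force: 0.0
```

Run:
```python
from rig import env
from h import *
c=env.calibration('wrist');p,d=env.capture('wrist')
s,ds=env.capture('scene');t,dt=env.capture('top');ct=env.calibration('top')
cv2.imwrite('pics/end.png',np.vstack([p[:260,:,::-1],cv2.resize(s[100:300,150:500,::-1],(640,340))]))
near=lambda P:P[np.hypot(P[:,0]-.567,P[:,1]+.009)<.04]
P=near(depthpts(c,d,100,540,0,260,.128,.145));print('flange',circ(P))
A=np.c_[P[:,:2]-P[:,:2].mean(0),np.ones(len(P))];print('plane',np.linalg.lstsq(A,P[:,2],rcond=None)[0])
print('grip top',circ(near(depthpts(c,d,100,540,0,260,.17,.19))))
print('funnel rim',circ(depthpts(ct,dt,160,250,180,270,.165,.182)))
```

```text
flange (1144, 'enc', (0.5669, -0.009, 26.9), 'fit', array([ 0.5673, -0.0092]), np.float64(0.0219), 'z', np.float64(0.1376))
plane [ 0.01117453 -0.00368101  0.13754063]
grip top (654, 'enc', (0.5667, -0.0089, 14.0), 'fit', array([ 0.5661, -0.0087]), np.float64(0.0099), 'z', np.float64(0.1775))
funnel rim (441, 'enc', (0.489, 0.3217, 52.4), 'fit', array([0.4902, 0.3211]), np.float64(0.0465), 'z', np.float64(0.1715))
```

View pics/end.png

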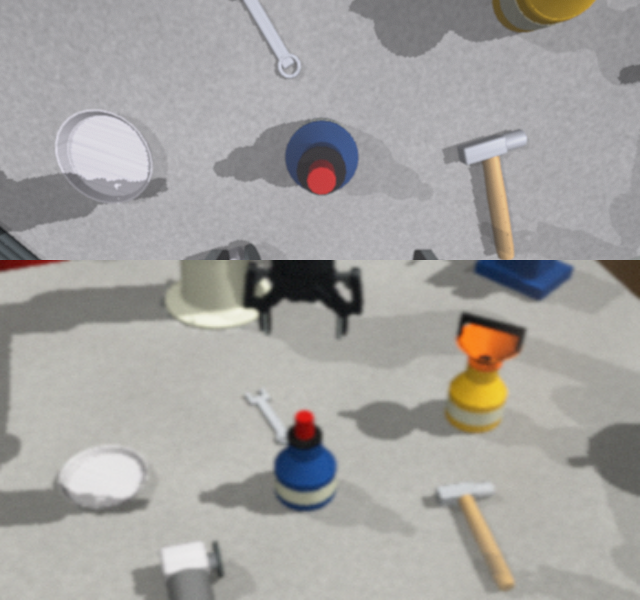

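The stopper is home: its flange top measures z = 0.138, level, with the grip at (321,180). The funnel is upright in the yellow can at (490,345), and the other tools are untouched.

```bash
python3 -c "
from rig import env
print(env.hand_in())"
```

```text
the job is handed in; nothing more can be done
None
```

The job is done and handed in at about 24 s: the funnel is seated upright in the yellow can, then the stopper was pushed fully home in the blue can; both cans are upright where they stood, and the wrench, hammer and grinder were left alone.

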